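# Clamp a re-tipped shoe heel in the bonding clamp

### The job

The shoe heel in the bench clamp has a freshly cemented rubber top-piece and must be clamped while it sets. Nothing is to be picked up: with the lever still up, push the clamp strap round with a finger until it lies over the heel, home against its stop pin, and then push the cam lever all the way down. Do not shift the heel, and leave the other things on the bench where they are.

Things in the scene. Friction and masses are not known exactly. Their poses are not given: they have to be found in the camera images.
- base: The clamp's dark steel base plate, 130 (x) x 220 (y) x 15 mm, bolted to the bench. Origin on the bench surface. The strap turns on an upright stud at (0, -55) mm on it, over a collar 52 mm wide and 33 mm high; the heel sits at (0, 45) mm between six upright dowels 14 mm high. When home, the strap points along the plate's +y axis, its +x side against a 10 mm upright stop pin at (20.5, -12) mm whose top is 83 mm above the bench. The strap starts swung out to the -x side.
- swing (a joint): Angle of the strap about the upright stud, rad. 0 = home over the heel, against the stop pin; it grows as the strap swings out, anticlockwise from above (at 1.57 it points along the plate's -x axis). Stays where it is left (friction about 0.12 N m).
- pivot (a point): Point on the strap's swing axis, at half the strap's thickness, 81 mm above the bench. Its x axis points along the strap to the nose, z up.
- nose (a point): Middle of the strap's free end, 120 mm from the swing axis, 81 mm above the bench while the lever is up. The strap is a flat steel bar 30 mm wide and 12 mm thick with round ends, underside 75 mm above the bench (25 mm over the heel). A hexagon nut and screw end stand up to 12 mm above it at 100 mm from the axis. x along the strap, z up.
- foot: The strap's round rubber-faced pressure foot, 34 mm across, 17 mm high, under the strap at 100 mm from the swing axis. Origin at the centre of its rubber underside, about 2 to 3 mm over the heel while the lever is up, pressed on the heel by a stiff spring (about 14 N) when the lever is down.
- lever (a joint): Angle through which the cam lever has been pushed down, rad. 0 = fully raised (handle 1.35 rad above level), 1.30 = fully down at its stop (handle 0.05 rad above level). It turns with the strap, always pointing away from the nose (down, it reaches out over the tail side), and stays where it is left (friction about 0.28 N m, some 3 to 5 N at the grip). Pushing it down lowers the strap 4.4 mm.
- lever_pin (a point): Centre of the level cross-pin on which the cam lever turns, straight above the strap's pivot, about 108 mm above the bench. Its x axis points to the strap's nose, z up.
- lever_end (a point): Free end of the cam lever, 126 mm from the cross-pin, on the handle's centre line. A black round grip, 20 mm in diameter, covers the outer 74 mm. Its -x axis points from the pin out along the handle.
- heel: The shoe heel in the clamp: D-shaped, 62 mm wide, 61 mm long, 35 mm high, layered brown with a black rubber top-piece, its flat breast towards the clamp's stud. Loose, 110 g. Origin at the centre of its underside, which rests on the plate 15 mm above the bench; top 50 mm above the bench.
- spare_heel: Bystander: the other shoe's heel, the same shape and size, standing on the bench beside the clamp. Origin at the centre of its underside.
- tin: Bystander: round metal cement tin, 87 mm in diameter, 104 mm high. Origin at the centre of its underside.
- hammer: Bystander: cobbler's hammer lying on the bench, 220 mm long, 33 mm high, head 110 mm across. Origin under the middle of the handle, head at +x.
Things that resemble listed ones, but are neither listed nor needed, are in the scene too. Leave any blue or purple look-alike of the heel alone.

How it is judged:
By the outcome, as a careful person would: the job done as asked, in the order asked, and still so for the second after the job is handed in, with the robot touching nothing.
It also fails if it takes over 51 s, if anything falls off the work surface, if the arm or the gripper's body presses on something with over 40 N, if the wrist force passes 120 N, or if a joint passes its speed limit or range.

### The arm

A 6-joint arm with a two-finger parallel gripper is mounted at the origin on the work surface. World frame = base frame: x ahead of the robot, y to its left, z up, the work surface at z = 0. Lengths are in m, angles in rad, forces in N, time in s.
With the tool pointing down it reaches from about 0.375 to 0.9 m from the base axis. Payload 3.1 kg.
Tool frame: the origin (TCP) lies at the very end of the fingers, on their centre line; the grasp point (between the pads) lies 19 mm behind it (manip.pinch_z is the distance from the TCP to the grasp point, in m); z points along the fingers, y is the direction in which the jaws open and shut (so a half turn about z gives the same grasp; the last joint's range is limited). The gripper opens to 85 mm and grips with 20 to 120 N. Pads are 22 mm wide; open, the fingers measure 114 mm over their backs; the gripper's body (76 mm by 85 mm) begins 54 mm behind the grasp point. The pads swing forward as they close: fully open they stand 13 mm farther back than shut.
Start: joints at [-1.413, 0.527, 1.433, -0, 1.181, -0.178], TCP at [0.207, -0.59, 0.231] pointing down, gripper open.
Joint ranges: [-3.08, 3.08], [-0.75, 2.2], [0.22, 2.44], [-1.43, 4.57], [0, 2.65], [-2.85, 2.85]. Speed limits (rad/s): [2.79, 2.79, 3.14, 3.14, 3.14, 3.14].

### API

Orientations are given as a unit quaternion [x, y, z, w].
In Python, from station import manip gives the robot as it stands.
- The arm moves only by the tool drive_tool, never from a script. Its argument "increments" is a list of rows, each a list of 7 numbers: the closure in counts, from 0 (fully open) to 255 (shut), then the shift along the tool's x, y, z in cm, then the turn, a rotation vector about the tool's x, y, z in rad. A call has 1 to 20 rows; each row is the pose to reach, as a shift and turn from the pose commanded when the call began, along the tool's axes at that moment; what a row does not reach only later rows make up. A row lasts 1/10 s, in which the tool goes at most 50 mm and 8.59 degrees, less where a joint would pass 70% of its speed; a pose out of reach is approached as far as the arm can. A call with a gripper value outside its range is refused whole. The fingers move at their own pace and stop on an object; "force" is the grip in N (left out, the last holds). Time passes only in rows, so rows that repeat a pose let the fingers close. It gives the time, the measured TCP pose, the force and the opening at its end, in the units of the state.
- manip.sense(): the state, without advancing time (a new reading comes with each control period).
- manip.snapshot(name): name is "scene" or "top"; returns the picture (400x640x3 uint8, red, green, blue); there is no depth.
- manip.camera_model(name): a dict with "mtx" (3x3 intrinsics, pixels), "k1" (the pictures are not rectified: a ray, as slopes to the right and down, at radius r is drawn at 1 + k1 r^2 times it, then the intrinsics apply), "cam_to_world" (4x4, takes a point from camera to world coordinates). Camera axes: x right, y down, z forward; pixel columns grow to the right and rows downward; lengths in m; the calibration is good to about 2 mm. A picture is of the moment at which its call begins. camera_model takes no time and is no camera call.
- manip.sign_off(): hands the job in, once; it reports no verdict.
The state is a dict: "t": time; "q": joint angles; "qd": joint speeds; "tau": joint torques, N m; "tcp_pos": TCP position; "tool_rot": TCP orientation; "force": force on the tool from outside, world axes, zero at the start; "ft_torque": the same for the moment, N m; "finger_gap": opening from 0.0 (shut) to 1.0 (fully open).
Only numpy, scipy, OpenCV 4.12 (cv2) and the standard library are available. Lean on these libraries where they do the work, as an engineer would, in place of code of your own. Each camera call takes 0.05 s, during which the arm holds its last target. There are 200 camera calls.

## Working session

There is one attempt and no reset: what is moved stays moved. The work goes in short steps, Python scripts to look and compute and a tool call to move; the robot and the scene stay as the last step left them, time stands still between calls to the robot, and variables do not carry over. Pictures are saved under pics/ and viewed, about 8 in all and at most 12, crops included, and the job is handed in when it is done.

Besides the shell and the picture viewer there is one more tool, called after "Emit:" by a JSON object that holds its "api" and its "payload", one argument or row to a line. drive_tool: Moves the arm, as the interface text tells. Its arguments: {"type":"object","properties":{"increments":{"type":"array","items":{"type":"array","items":{"type":"number"}}},"force":{"type":"number"}},"required":["increments"]}

```bash
mkdir -p pics; ls; python3 - <<'E'
from station import manip
import cv2
for n in("scene","top"):
    im=manip.snapshot(n); cv2.imwrite(f"pics/{n}0.png",im[:,:,::-1])
    c=manip.camera_model(n); print(n,c)
print(manip.sense())
E
```

```text
pics
scene {'mtx': array([[373.99870339,   0.        , 319.83373076],
       [  0.        , 373.99870339, 203.32018709],
       [  0.        ,   0.        ,   1.        ]]), 'k1': -0.0377413688873319, 'cam_to_world': array([[ 0.87208357,  0.25292973, -0.41892337,  0.85955189],
       [ 0.48923625, -0.46964903,  0.73489978, -0.45036103],
       [-0.01086895, -0.84584652, -0.5333156 ,  0.51002501],
       [ 0.        ,  0.        ,  0.        ,  1.        ]])}
top {'mtx': array([[385.29146653,   0.        , 321.56447396],
       [  0.        , 385.29146653, 197.67755618],
       [  0.        ,   0.        ,   1.        ]]), 'k1': -0.0403753415650525, 'cam_to_world': array([[-0.02289872, -0.99613815,  0.084761  ,  0.51084429],
       [-0.99949592,  0.02094588, -0.02385761,  0.06805326],
       [ 0.02199008, -0.08526458, -0.99611565,  0.93850752],
       [ 0.        ,  0.        ,  0.        ,  1.        ]])}
{'t': 0.1, 'q': array([-1.41246936e+00,  5.28416398e-01,  1.43376590e+00, -1.16100093e-05,
        1.18142637e+00, -1.78534274e-01]), 'qd': array([ 0.00176473, -0.0016988 , -0.00250432,  0.00046469, -0.00025234,
        0.00013446]), 'tau': array([-1.68933957e-04, -4.43305063e+01, -1.78586769e+01, -2.76347419e-04,
        3.93894530e-03, -1.06097198e-05]), 'tcp_pos': array([ 0.20647966, -0.58922091,  0.23040758]), 'tool_rot': array([ 9.85848193e-01,  1.67637479e-01,  4.81639808e-06, -1.00801097e-03]), 'force': array([ 0.29948691,  0.49013646, -0.41366516]), 'ft_torque': array([-0.03918675,  0.03265196,  0.01179952]), 'finger_gap': 0.9996004364973706}
```

View pics/scene0.png

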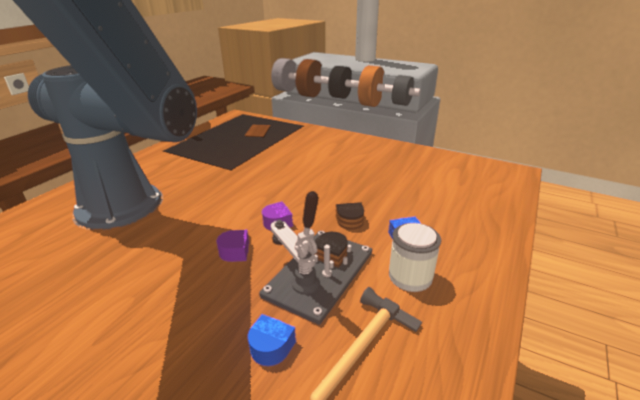

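View pics/top0.png

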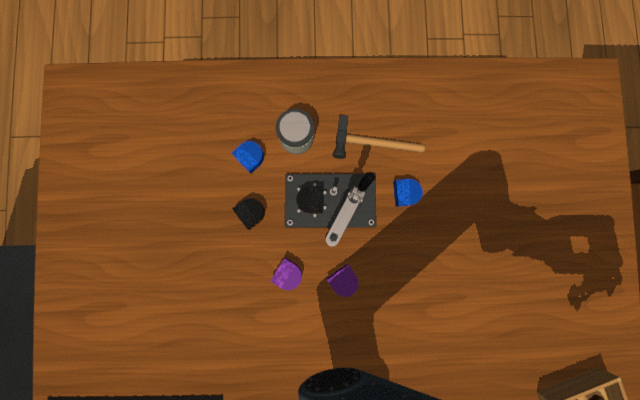

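The scene view shows the clamp in the middle (strap at 290,240, grip at 311,208, heel at 332,245). In the top view the plate spans (285,173) to (376,227), the heel is at (312,198), the strap runs from the stud at about (357,195) to the nose at (332,240), and the grip is at (366,183).

Possible look-alikes in the top view: the black spare heel (250,211), blue heels (249,155) and (408,192), and purple heels (288,275) and (344,281). The one in the clamp is the dark one on the plate at (312,198). Next, a close crop.

```bash
cat > h.py <<'E'
import numpy as np, cv2
from station import manip
def ray(n,uv):
    c=manip.camera_model(n); M=c["mtx"]; T=c["cam_to_world"]
    d=cv2.undistortPoints(np.array([[uv]],float),M,np.array([c["k1"],0,0,0]))[0,0] if False else None
    p=np.linalg.inv(M)@[uv[0],uv[1],1]; s=p[:2].copy()
    for _ in range(20): s=p[:2]/(1+c["k1"]*(s@s))
    return T[:3,3],T[:3,:3]@[s[0],s[1],1]
def on(n,uv,z):
    o,d=ray(n,uv); return o+d*(z-o[2])/d[2]
def two(a,b):
    (o1,d1),(o2,d2)=ray("top",a),ray("scene",b)
    A=np.c_[d1,-d2]; s=np.linalg.lstsq(A,o2-o1,rcond=None)[0]
    p,q=o1+d1*s[0],o2+d2*s[1]; return (p+q)/2,np.linalg.norm(p-q)
def proj(n,X):
    c=manip.camera_model(n); T=np.linalg.inv(c["cam_to_world"]); p=T[:3,:3]@X+T[:3,3]; s=p[:2]/p[2]; s=s*(1+c["k1"]*(s@s)); return (c["mtx"]@[s[0],s[1],1])[:2]
E
sed -i '/if False/d' h.py
python3 - <<'E'
import cv2, numpy as np
t=cv2.imread("pics/top0.png")[160:260,270:390]; s=cv2.imread("pics/scene0.png")[180:330,240:390]
t=cv2.resize(t,None,fx=4,fy=4,interpolation=cv2.INTER_CUBIC); s=cv2.resize(s,None,fx=2.667,fy=2.667,interpolation=cv2.INTER_CUBIC)[:400,:320*1]
s=cv2.resize(cv2.imread("pics/scene0.png")[185:325,255:375],(343,400),interpolation=cv2.INTER_CUBIC)
o=np.zeros((400,480+320,3),np.uint8); o[:,:480]=t[:,:480]; o[:,480:]=s[:,:320]
cv2.imwrite("pics/crop0.png",o)
E
```

```text
(no output)
```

View pics/crop0.png

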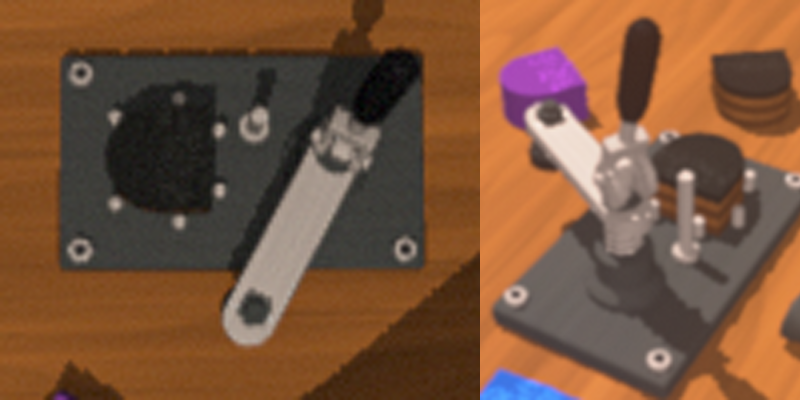

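```bash
python3 - <<'E'
from h import *
f=lambda x,y:(x/4+270-.4,y/4+160-.4)
np.set_printoptions(precision=4,suppress=True)
S=[on("top",f(*p),.017) for p in((80,73),(80,249),(405,249))]
C=[on("top",f(*p),.015) for p in((62,55),(62,269),(424,269),(424,55))]
print(S,C)
b=(S[0]+S[2])/2; print("screw centre",b,"plate centre",np.mean(C,0))
y=S[1]-S[2]; x=S[0]-S[1]; yaw=np.arctan2(-y[0],y[1]); print("yaw",yaw,np.arctan2(x[1],x[0]))
b=(b+np.mean(C,0))/2; R=lambda a:np.array([[np.cos(a),-np.sin(a)],[np.sin(a),np.cos(a)]])
W=lambda x,y:b[:2]+R(yaw)@[x,y]
for n,p in dict(stud=(0,-.055),heel=(0,.045),pin=(.0205,-.012)).items(): print(n,W(*p))
print("pin seen",on("top",f(255,124),.083), "nut",on("top",f(254,309),.099),"nose tip edge",on("top",f(243,345),.087),"grip top",on("top",f(405,62),.22))
n=on("top",f(254,309),.095)[:2]-W(0,-.055); print("nut r",np.linalg.norm(n),"swing",np.arctan2(n[1],n[0])-np.pi/2-yaw)
for k,p in dict(spare=(250,211),bl=(249,155),blue=(408,192),pu=(288,275),pu2=(344,281),tin=(295,128),hh=(342,135)).items(): print(k,on("top",p,.035))
E
```

```text
[array([0.6388, 0.1219, 0.017 ]), array([0.533 , 0.1235, 0.017 ]), array([ 0.5286, -0.0708,  0.017 ])] [array([0.6502, 0.1327, 0.015 ]), array([0.5214, 0.1346, 0.015 ]), array([ 0.5164, -0.0822,  0.015 ]), array([ 0.646 , -0.0867,  0.015 ])]
screw centre [0.5837 0.0255 0.017 ] plate centre [0.5835 0.0246 0.015 ]
yaw -0.02252109544008585 -0.015876870859303397
stud [ 0.5824 -0.0299]
heel [0.5846 0.07  ]
pin [0.6038 0.0126]
pin seen [0.599  0.0209 0.083 ] nut [0.4964 0.0249 0.099 ] nose tip edge [0.4767 0.0308 0.087 ] grip top [ 0.6128 -0.0432  0.22  ]
nut r 0.10186929198699227 swing 1.0278816144286114
spare [0.56   0.2147 0.035 ]
bl [0.6929 0.2162 0.035 ]
blue [ 0.5969 -0.1591  0.035 ]
pu [0.4098 0.1282 0.035 ]
pu2 [ 0.3928 -0.0012  0.035 ]
tin [0.7562 0.1061 0.035 ]
hh [ 0.7372 -0.0059  0.035 ]
```

Emit:
{"api": "drive_tool", "payload": {
  "increments": [
    [255, 45.5, -43.8, 0, 0, 0, -2.24],
    [255, 45.5, -43.8, 0, 0, 0, -2.24],
    [255, 45.5, -43.8, 0, 0, 0, -2.24],
    [255, 45.5, -43.8, 0, 0, 0, -2.24],
    [255, 45.5, -43.8, 0, 0, 0, -2.24],
    [255, 45.5, -43.8, 0, 0, 0, -2.24],
    [255, 45.5, -43.8, 0, 0, 0, -2.24],
    [255, 45.5, -43.8, 0, 0, 0, -2.24],
    [255, 45.5, -43.8, 0, 0, 0, -2.24],
    [255, 45.5, -43.8, 0, 0, 0, -2.24],
    [255, 45.5, -43.8, 0, 0, 0, -2.24],
    [255, 45.5, -43.8, 0, 0, 0, -2.24],
    [255, 45.5, -43.8, 0, 0, 0, -2.24],
    [255, 45.5, -43.8, 0, 0, 0, -2.24],
    [255, 45.5, -43.8, 0, 0, 0, -2.24],
    [255, 45.5, -43.8, 0, 0, 0, -2.24],
    [255, 45.5, -43.8, 0, 0, 0, -2.24],
    [255, 45.5, -43.8, 0, 0, 0, -2.24]
  ],
  "force": 40
}}

```text
t: 1.9
tcp_pos: [0.4911, -0.0263, 0.2312]
tool_rot: [0.28, 0.96, 0.0, -0.0]
force: [0.7, 0.9, 0.2]
finger_gap: -0.002
```

Emit:
{"api": "drive_tool", "payload": {
  "increments": [
    [255, 0, 0, 5, 0, 0, 0],
    [255, 0, 0, 10, 0, 0, 0],
    [255, 0, 0, 14, 0, 0, 0],
    [255, 0, 0, 16, 0, 0, 0],
    [255, 0, 0, 16, 0, 0, 0]
  ]
}}

```text
t: 2.4
tcp_pos: [0.4892, -0.026, 0.0687]
tool_rot: [0.28, 0.96, 0.0, -0.003]
force: [-0.4, -0.6, -0.0]
finger_gap: -0.003
```

```bash
python3 - <<'E'
from h import *
t=manip.snapshot("top")[160:260,270:390,::-1]; s=manip.snapshot("scene")[185:325,235:355,::-1]
o=np.hstack([cv2.resize(t,(456,380),interpolation=cv2.INTER_CUBIC),cv2.resize(s,(326,380),interpolation=cv2.INTER_CUBIC)])
cv2.imwrite("pics/crop1.png",o); st=manip.sense(); print(st["tcp_pos"],st["force"],st["tool_rot"])
E
```

```text
[ 0.49151018 -0.02647455  0.07144484] [ 0.65911925 -0.32347763  0.63668587] [ 2.79303993e-01  9.60202725e-01  8.73608013e-06 -7.61024860e-05]
```

View pics/crop1.png

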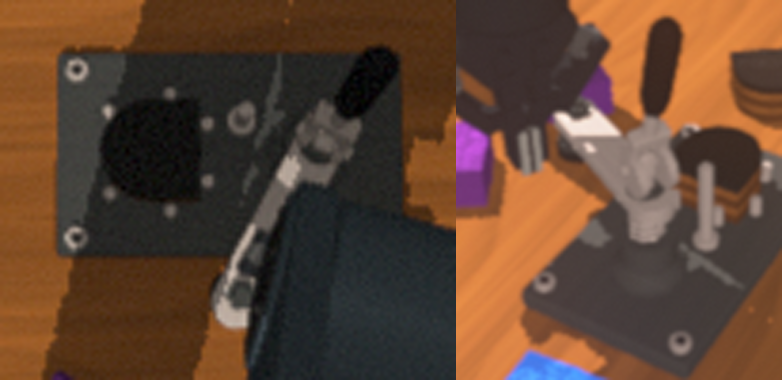

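The fingers stand beside the strap on its trailing side (crop 250,255), clear of it and of the lever. Next I work out the push arc.

```bash
cat >> h.py <<'E'
STUD=np.array([.5824,-.0299]); YAW=-.0225
from scipy.spatial.transform import Rotation as Ro
def rel(p,yaw,st=None):
    st=st or manip.sense(); R=Ro.from_quat(st["tool_rot"]); y0=np.arctan2(*R.as_matrix()[1::-1,0])
    d=R.inv().apply(np.array(p)-st["tcp_pos"])*100
    return np.r_[d,0,0,-(yaw-y0)].round(2)
def push(th,r=.08,off=.030,z=.071):
    a=np.pi/2+YAW+th; u=np.array([np.cos(a),np.sin(a)]); n=np.array([-u[1],u[0]])
    return np.r_[STUD+r*u+off*n,z],a
E
python3 - <<'E'
from h import *
for th in np.r_[1.03,np.linspace(.98,.06,16)]: print(round(th,2),rel(*push(th)).tolist())
E
```

```text
1.03 [0.14, 1.56, 0.04, 0.0, 0.0, -0.0]
0.98 [0.28, 1.97, 0.04, 0.0, 0.0, 0.05]
0.92 [0.42, 2.47, 0.04, 0.0, 0.0, 0.11]
0.86 [0.54, 2.98, 0.04, 0.0, 0.0, 0.17]
0.8 [0.62, 3.5, 0.04, 0.0, 0.0, 0.23]
0.73 [0.67, 4.02, 0.04, 0.0, 0.0, 0.29]
0.67 [0.69, 4.54, 0.04, 0.0, 0.0, 0.35]
0.61 [0.68, 5.07, 0.04, 0.0, 0.0, 0.42]
0.55 [0.63, 5.59, 0.04, 0.0, 0.0, 0.48]
0.49 [0.55, 6.11, 0.04, 0.0, 0.0, 0.54]
0.43 [0.44, 6.62, 0.04, 0.0, 0.0, 0.6]
0.37 [0.3, 7.12, 0.04, 0.0, 0.0, 0.66]
0.31 [0.13, 7.62, 0.04, 0.0, 0.0, 0.72]
0.24 [-0.07, 8.1, 0.04, 0.0, 0.0, 0.78]
0.18 [-0.3, 8.57, 0.04, 0.0, 0.0, 0.84]
0.12 [-0.56, 9.03, 0.04, 0.0, 0.0, 0.91]
0.06 [-0.84, 9.47, 0.04, 0.0, 0.0, 0.97]
```

Emit:
{"api": "drive_tool", "payload": {
  "increments": [
    [255, 0.07, 0.5, 0, 0, 0, 0],
    [255, 0.1, 1.0, 0, 0, 0, 0],
    [255, 0.14, 1.5, 0, 0, 0, 0],
    [255, 0.28, 2.0, 0, 0, 0, 0.05],
    [255, 0.42, 2.5, 0, 0, 0, 0.11],
    [255, 0.54, 3.0, 0, 0, 0, 0.17],
    [255, 0.62, 3.5, 0, 0, 0, 0.23],
    [255, 0.67, 4.0, 0, 0, 0, 0.29],
    [255, 0.69, 4.5, 0, 0, 0, 0.35],
    [255, 0.68, 5.1, 0, 0, 0, 0.42],
    [255, 0.63, 5.6, 0, 0, 0, 0.48],
    [255, 0.55, 6.1, 0, 0, 0, 0.54],
    [255, 0.44, 6.6, 0, 0, 0, 0.6],
    [255, 0.3, 7.1, 0, 0, 0, 0.66],
    [255, 0.13, 7.6, 0, 0, 0, 0.72],
    [255, -0.07, 8.1, 0, 0, 0, 0.78],
    [255, -0.3, 8.55, 0, 0, 0, 0.84],
    [255, -0.56, 9.0, 0, 0, 0, 0.91],
    [255, -0.56, 9.0, 0, 0, 0, 0.91]
  ]
}}

```text
t: 4.4
tcp_pos: [0.5441, 0.0478, 0.0718]
tool_rot: [0.672, 0.741, 0.0, -0.0]
force: [-1.4, 0.4, -0.3]
finger_gap: 0.001
```

```bash
python3 - <<'E'
from h import *
t=manip.snapshot("top")[160:260,270:390,::-1]; s=manip.snapshot("scene")[185:325,255:375,::-1]
o=np.hstack([cv2.resize(t,(456,380),interpolation=cv2.INTER_CUBIC),cv2.resize(s,(326,380),interpolation=cv2.INTER_CUBIC)])
cv2.imwrite("pics/crop2.png",o); st=manip.sense(); print(st["tcp_pos"],st["force"],st["tool_rot"])
for th,o in((.06,.03),(.0,.03),(0,.028)): print(th,rel(*push(th,off=o)).tolist())
E
```

```text
[0.54424378 0.04731887 0.07171345] [-1.15145912  0.44060804  0.1328892 ] [6.71592579e-01 7.40920575e-01 1.81061035e-04 2.78617984e-04]
0.06 [0.11, 0.53, 0.07, 0.0, 0.0, 0.06]
0.0 [0.24, 1.03, 0.07, 0.0, 0.0, 0.12]
0 [0.22, 1.22, 0.07, 0.0, 0.0, 0.12]
```

View pics/crop2.png

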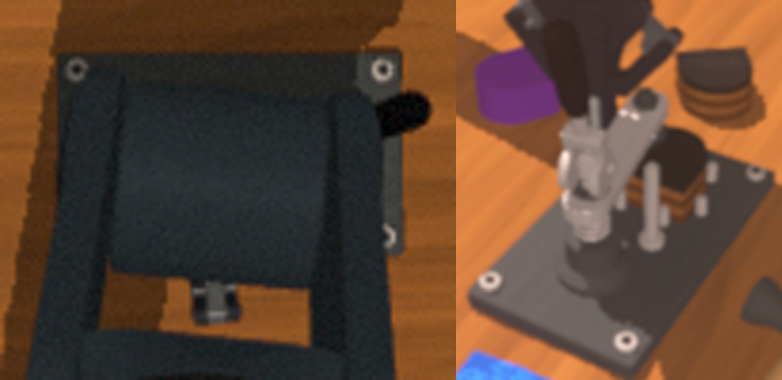

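The strap has swung most of the way (scene crop: its nose points at 645,105, with the pin at 652,205 just beyond) and the lever is still up. Now I press home in small steps.

Emit:
{"api": "drive_tool", "payload": {
  "increments": [
    [255, 0.05, 0.25, 0, 0, 0, 0.03],
    [255, 0.1, 0.5, 0, 0, 0, 0.06],
    [255, 0.17, 0.75, 0, 0, 0, 0.09],
    [255, 0.22, 0.95, 0, 0, 0, 0.12],
    [255, 0.22, 0.95, 0, 0, 0, 0.12]
  ]
}}

```text
t: 5.0
tcp_pos: [0.5529, 0.0503, 0.0714]
tool_rot: [0.715, 0.699, -0.0, -0.0]
force: [-1.6, 1.7, -0.4]
finger_gap: -0.005
```

Emit:
{"api": "drive_tool", "payload": {
  "increments": [
    [255, 0, 0.1, 0, 0, 0, 0],
    [255, 0, 0.2, 0, 0, 0, 0],
    [255, 0, 0.2, 0, 0, 0, 0]
  ]
}}

```text
t: 5.3
tcp_pos: [0.5553, 0.05, 0.0713]
tool_rot: [0.715, 0.699, -0.0, -0.0]
force: [-1.5, 0.7, 0.4]
finger_gap: 0.002
```

Emit:
{"api": "drive_tool", "payload": {
  "increments": [
    [255, 0, 0.1, 0, 0, 0, 0],
    [255, 0, 0.2, 0, 0, 0, 0],
    [255, 0, 0.2, 0, 0, 0, 0]
  ]
}}

```text
t: 5.6
tcp_pos: [0.5565, 0.05, 0.0713]
tool_rot: [0.715, 0.699, -0.001, -0.001]
force: [-3.7, 0.9, 1.9]
finger_gap: 0.003
```

Emit:
{"api": "drive_tool", "payload": {
  "increments": [
    [255, 0, 0.1, 0, 0, 0, 0],
    [255, 0, 0.1, 0, 0, 0, 0]
  ]
}}

```text
t: 5.8
tcp_pos: [0.5566, 0.05, 0.0712]
tool_rot: [0.715, 0.699, -0.001, -0.001]
force: [-5.1, 0.6, 4.1]
finger_gap: 0.002
```

Emit:
{"api": "drive_tool", "payload": {
  "increments": [
    [255, 0, 0.1, 0, 0, 0, 0],
    [255, 0, 0.1, 0, 0, 0, 0]
  ]
}}

```text
t: 6.0
tcp_pos: [0.5566, 0.0501, 0.0712]
tool_rot: [0.715, 0.699, -0.002, -0.002]
force: [-6.9, 1.1, 5.0]
finger_gap: -0.0
```

TCP stalled at x = 0.5566 while the force climbed, so the strap is against its stop. I'll back off, lift and check.

Emit:
{"api": "drive_tool", "payload": {
  "increments": [
    [255, 0, -1.5, 0, 0, 0, 0],
    [255, 0, -3.5, 0, 0, 0, 0],
    [255, 0, -5.5, -3, 0, 0, 0],
    [255, 0, -7, -7, 0, 0, 0],
    [255, 0, -9, -11, 0, 0, 0],
    [255, 0, -11, -15, 0, 0, 0],
    [255, 0, -13, -19, 0, 0, 0],
    [255, 0, -15, -23, 0, 0, 0],
    [255, 0, -15, -23, 0, 0, 0]
  ]
}}

```text
t: 6.9
tcp_pos: [0.4119, 0.053, 0.3068]
tool_rot: [0.715, 0.699, 0.004, 0.006]
force: [1.2, -0.3, -1.0]
finger_gap: -0.002
```

```bash
python3 - <<'E'
from h import *
t=manip.snapshot("top")[160:260,270:390,::-1]; s=manip.snapshot("scene")[185:325,255:375,::-1]
cv2.imwrite("pics/t3.png",t)
o=np.hstack([cv2.resize(t,(456,380),interpolation=cv2.INTER_CUBIC),cv2.resize(s,(326,380),interpolation=cv2.INTER_CUBIC)])
cv2.imwrite("pics/crop3.png",o); st=manip.sense(); print(st["tcp_pos"],st["force"],st["tool_rot"])
y=np.pi/2+YAW
for p in((.582,-.005,.30),(.582,-.005,.208)): print(rel(p,y).tolist())
E
```

```text
[0.41107298 0.05303612 0.30274326] [-0.02679639  0.92418567 -0.59930689] [0.71562443 0.69847703 0.00195311 0.00277619]
[-5.39, 17.23, 0.4, 0.0, 0.0, -0.0]
[-5.38, 17.16, 9.6, 0.0, 0.0, -0.0]
```

View pics/crop3.png

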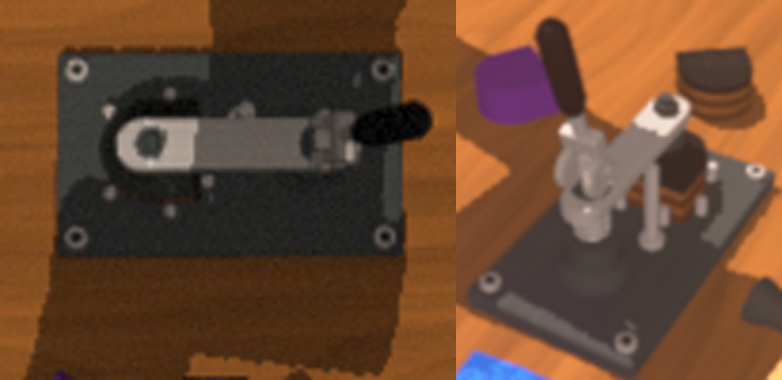

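The strap lies over the heel along +y (nut at crop 149,144), touching the pin (242,108), with the lever upright and the heel seated in its dowels. I'll check the numbers for the swing and lever end.

```bash
python3 - <<'E'
from h import *
np.set_printoptions(precision=4,suppress=True)
f=lambda x,y:(x/3.8+270-.4,y/3.8+160-.4); g=lambda x,y:((x-456)/2.714+255-.3,y/2.714+185-.3)
n=two(f(149,144),g(666,105)); print("nut",n, on("top",f(149,144),.095))
v=on("top",f(149,144),.095)[:2]-STUD; print("swing",np.arctan2(v[1],v[0])-np.pi/2-YAW)
print("lever end",two(f(422,114),g(550,25)),"expected .5818 -.0575 .231")
E
```

```text
nut (array([0.585 , 0.0764, 0.0892]), np.float64(0.001953924157626454)) [0.5836 0.0759 0.095 ]
swing 0.011044119736818549
lever end (array([ 0.5845, -0.0593,  0.2271]), np.float64(0.0007221533812959781)) expected .5818 -.0575 .231
```

Emit:
{"api": "drive_tool", "payload": {
  "increments": [
    [255, -1.7, 5, 0, 0, 0, 0],
    [255, -3.2, 10, 0, 0, 0, 0],
    [255, -4.8, 15, 0, 0, 0, 0],
    [255, -5.4, 17.2, 0, 0, 0, 0],
    [255, -5.4, 17.2, 0, 0, 0, 0],
    [255, -5.4, 17.2, 0, 0, 0, 0]
  ]
}}

```text
t: 7.6
tcp_pos: [0.5802, -0.005, 0.2985]
tool_rot: [0.716, 0.698, -0.001, -0.002]
force: [0.0, -0.2, 0.9]
finger_gap: 0.002
```

Emit:
{"api": "drive_tool", "payload": {
  "increments": [
    [255, 0, 0.2, 4, 0, 0, 0],
    [255, 0, 0.3, 7, 0, 0, 0],
    [255, 0, 0.3, 9, 0, 0, 0],
    [255, 0, 0.3, 9, 0, 0, 0],
    [255, 0, 0.3, 9, 0, 0, 0]
  ]
}}

```text
t: 8.1
tcp_pos: [0.5824, -0.0043, 0.2111]
tool_rot: [0.715, 0.699, -0.0, -0.001]
force: [-0.0, 0.4, 0.5]
finger_gap: 0.001
```

```bash
cat >> h.py <<'E'
def lev(a,s=.1,zp=.108):
    aw=s*np.cos(a)-.01*np.sin(a)-.011; z=zp+s*np.sin(a)+.01*np.cos(a)
    u=np.array([-np.sin(YAW),np.cos(YAW)])
    return np.r_[STUD+[.0005,0]-aw*u,z],np.pi/2+YAW
E
python3 - <<'E'
from h import *
st=manip.sense(); print(st["tcp_pos"],st["force"])
for a in np.r_[1.45,np.linspace(1.35,.05,18),.03,0]: print(round(a,2),rel(*lev(a)).tolist())
E
```

```text
[ 0.58238953 -0.00431874  0.21110867] [-0.03993355  0.38626155  0.48599526]
1.45 [-1.67, 0.11, 0.26, 0.0, 0.0, -0.0]
1.35 [-2.67, 0.11, 0.33, 0.0, 0.0, -0.0]
1.27 [-3.43, 0.11, 0.46, 0.0, 0.0, -0.0]
1.2 [-4.18, 0.11, 0.64, 0.0, 0.0, -0.0]
1.12 [-4.91, 0.12, 0.87, 0.0, 0.0, -0.0]
1.04 [-5.62, 0.12, 1.16, 0.0, 0.0, -0.0]
0.97 [-6.31, 0.12, 1.51, 0.0, 0.0, -0.0]
0.89 [-6.96, 0.12, 1.9, 0.0, 0.0, -0.0]
0.81 [-7.59, 0.12, 2.35, 0.0, 0.0, -0.0]
0.74 [-8.18, 0.12, 2.84, 0.0, 0.0, -0.0]
0.66 [-8.73, 0.12, 3.37, 0.0, 0.0, -0.0]
0.59 [-9.24, 0.12, 3.95, 0.0, 0.0, -0.0]
0.51 [-9.7, 0.13, 4.56, 0.0, 0.0, -0.0]
0.43 [-10.12, 0.13, 5.21, 0.0, 0.0, -0.0]
0.36 [-10.48, 0.13, 5.89, 0.0, 0.0, -0.0]
0.28 [-10.79, 0.13, 6.59, 0.0, 0.0, -0.0]
0.2 [-11.05, 0.13, 7.31, 0.0, 0.0, -0.0]
0.13 [-11.25, 0.13, 8.05, 0.0, 0.0, -0.0]
0.05 [-11.4, 0.13, 8.81, 0.0, 0.0, -0.0]
0.03 [-11.42, 0.13, 9.01, 0.0, 0.0, -0.0]
0.0 [-11.46, 0.13, 9.31, 0.0, 0.0, -0.0]
```

First part of the arc, down to about 0.5 rad above level, pausing at the end to check.

Emit:
{"api": "drive_tool", "payload": {
  "increments": [
    [255, -0.9, 0.1, 0.1, 0, 0, 0],
    [255, -1.7, 0.1, 0.2, 0, 0, 0],
    [255, -2.2, 0.1, 0.3, 0, 0, 0],
    [255, -2.7, 0.1, 0.35, 0, 0, 0],
    [255, -3.4, 0.1, 0.45, 0, 0, 0],
    [255, -4.2, 0.1, 0.65, 0, 0, 0],
    [255, -4.9, 0.1, 0.9, 0, 0, 0],
    [255, -5.6, 0.1, 1.15, 0, 0, 0],
    [255, -6.3, 0.1, 1.5, 0, 0, 0],
    [255, -7.0, 0.1, 1.9, 0, 0, 0],
    [255, -7.6, 0.1, 2.35, 0, 0, 0],
    [255, -8.2, 0.1, 2.85, 0, 0, 0],
    [255, -8.7, 0.1, 3.4, 0, 0, 0],
    [255, -9.2, 0.1, 3.95, 0, 0, 0],
    [255, -9.7, 0.1, 4.55, 0, 0, 0],
    [255, -9.7, 0.1, 4.55, 0, 0, 0]
  ]
}}

```text
t: 9.7
tcp_pos: [0.5816, -0.1027, 0.1649]
tool_rot: [0.716, 0.698, -0.001, -0.0]
force: [-0.6, 0.5, 0.9]
finger_gap: -0.001
```

```bash
python3 - <<'E'
from h import *
t=manip.snapshot("top")[160:260,270:390,::-1]; s=manip.snapshot("scene")[185:325,255:375,::-1]
o=np.hstack([cv2.resize(t,(456,380),interpolation=cv2.INTER_CUBIC),cv2.resize(s,(326,380),interpolation=cv2.INTER_CUBIC)])
cv2.imwrite("pics/crop4.png",o); st=manip.sense(); print(st["tcp_pos"],st["force"],st["tool_rot"])
for a in np.r_[.45,.37,.28,.2,.13,.05,.03,0]: print(round(a,2),rel(*lev(a)).tolist())
E
```

```text
[ 0.58182869 -0.10239878  0.16557053] [-1.15459524  0.33080392  0.79078026] [ 7.15531849e-01  6.98579935e-01 -4.00208783e-04  2.95514320e-04]
0.45 [-0.22, -0.06, 0.51, 0.0, 0.0, -0.0]
0.37 [-0.61, -0.05, 1.21, 0.0, 0.0, -0.0]
0.28 [-0.98, -0.05, 2.03, 0.0, 0.0, -0.0]
0.2 [-1.25, -0.05, 2.79, 0.0, 0.0, -0.0]
0.13 [-1.43, -0.05, 3.47, 0.0, 0.0, -0.0]
0.05 [-1.58, -0.05, 4.26, 0.0, 0.0, -0.0]
0.03 [-1.61, -0.05, 4.46, 0.0, 0.0, -0.0]
0.0 [-1.64, -0.05, 4.76, 0.0, 0.0, -0.0]
```

View pics/crop4.png

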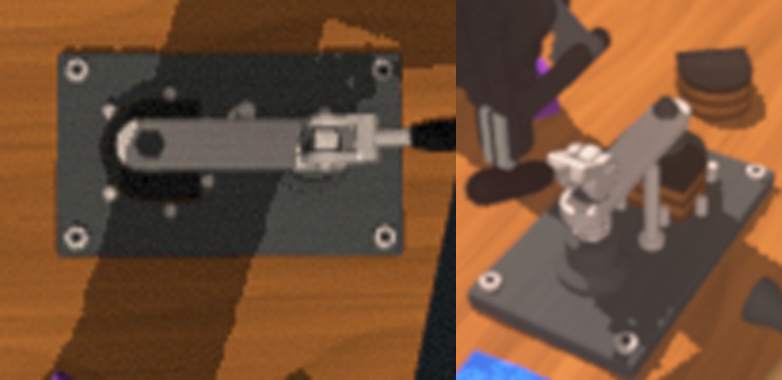

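The strap is still home (nut at crop 149,144) and the lever is part way down under the fingertips (scene crop 510,180). I'll carry on to the stop.

Emit:
{"api": "drive_tool", "payload": {
  "increments": [
    [255, -0.2, 0, 0.5, 0, 0, 0],
    [255, -0.6, 0, 1.2, 0, 0, 0],
    [255, -0.95, 0, 2.0, 0, 0, 0],
    [255, -1.25, 0, 2.8, 0, 0, 0],
    [255, -1.45, 0, 3.5, 0, 0, 0],
    [255, -1.6, 0, 4.0, 0, 0, 0],
    [255, -1.6, 0, 4.3, 0, 0, 0],
    [255, -1.6, 0, 4.3, 0, 0, 0]
  ]
}}

```text
t: 10.6
tcp_pos: [0.5813, -0.1179, 0.1225]
tool_rot: [0.716, 0.699, -0.0, -0.0]
force: [0.4, 0.4, 1.0]
finger_gap: 0.005
```

Emit:
{"api": "drive_tool", "payload": {
  "increments": [
    [255, 0, 0, 0.2, 0, 0, 0],
    [255, 0, 0, 0.3, 0, 0, 0],
    [255, 0, 0, 0.3, 0, 0, 0]
  ]
}}

```text
t: 10.9
tcp_pos: [0.5816, -0.118, 0.1218]
tool_rot: [0.715, 0.699, -0.0, 0.001]
force: [-2.3, -0.1, 13.2]
finger_gap: 0.0
```

Emit:
{"api": "drive_tool", "payload": {
  "increments": [
    [255, 0, 0, 0.2, 0, 0, 0],
    [255, 0, 0, 0.3, 0, 0, 0],
    [255, 0, 0, 0.3, 0, 0, 0]
  ]
}}

```text
t: 11.2
tcp_pos: [0.582, -0.1182, 0.1212]
tool_rot: [0.715, 0.699, 0.0, 0.002]
force: [-5.5, 0.4, 25.8]
finger_gap: -0.001
```

Rigid at z ≈ 0.1215 with 26 N, so the lever is at its stop. I'll lift off and look.

Emit:
{"api": "drive_tool", "payload": {
  "increments": [
    [255, 0, 0, -2, 0, 0, 0],
    [255, 0, 0, -6, 0, 0, 0],
    [255, 0, 0, -11, 0, 0, 0],
    [255, -4, -3, -15, 0, 0, 0],
    [255, -8, -6, -18, 0, 0, 0],
    [255, -12, -9, -18, 0, 0, 0],
    [255, -14, -11, -18, 0, 0, 0],
    [255, -14, -11, -18, 0, 0, 0]
  ]
}}

```text
t: 12.0
tcp_pos: [0.4644, -0.2582, 0.297]
tool_rot: [0.718, 0.696, -0.001, -0.001]
force: [0.1, 0.7, 0.3]
finger_gap: -0.003
```

```bash
python3 - <<'E'
from h import *
T=manip.snapshot("top"); S=manip.snapshot("scene")
t=T[160:260,270:390,::-1]; s=S[185:325,255:375,::-1]
o=np.hstack([cv2.resize(t,(456,380),interpolation=cv2.INTER_CUBIC),cv2.resize(s,(326,380),interpolation=cv2.INTER_CUBIC)])
cv2.imwrite("pics/crop5.png",o); cv2.imwrite("pics/top5.png",T[:,:,::-1]); st=manip.sense(); print(st["t"],st["tcp_pos"],st["force"])
E
```

```text
12.1 [ 0.46690498 -0.2550125   0.29633061] [-0.30182271  0.25166619 -0.40824291]
```

View pics/crop5.png

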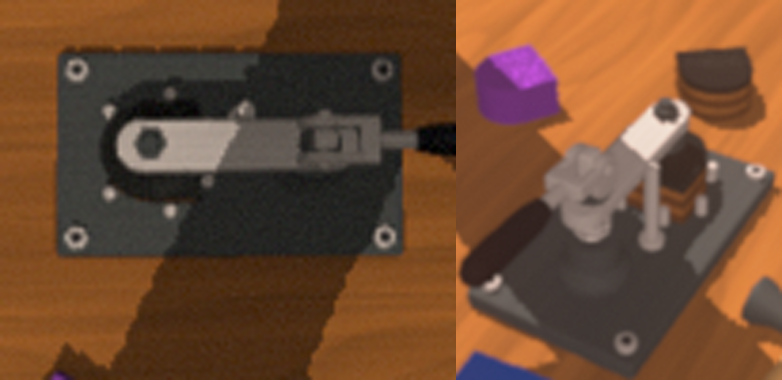

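View pics/top5.png

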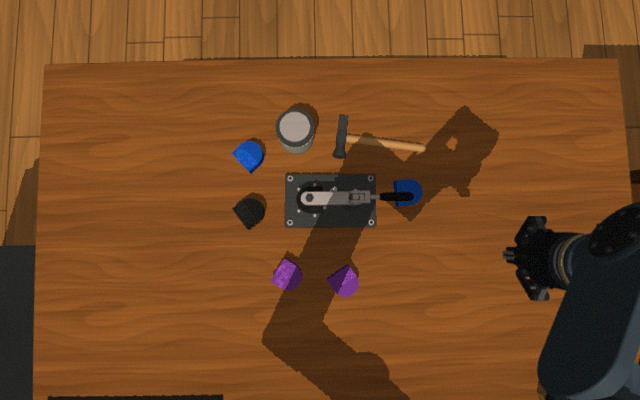

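The lever lies nearly level out over the tail (scene grip end at crop 468,275; top view 412,197). The strap is home on the pin, the heel is still seated, and the bystanders haven't moved. I'll make one numeric check of the lever angle, then hand in.

```bash
python3 - <<'E'
from h import *
g=lambda x,y:((x-456)/2.714+255-.3,y/2.714+185-.3)
p,e=two((411,197),g(470,272)); a=np.arcsin((p[2]-.105)/.126); print(p,e,"lever above level",a)
if e<.006 and a<.15: print(manip.sign_off())
E
```

```text
[ 0.57950043 -0.14466397  0.11329468] 0.0026468457491897568 lever above level 0.06587844366581593
the job is handed in; nothing more can be done
None
```

The heel is clamped: I pushed the strap round to its stop pin with the closed fingers, then pushed the cam lever down to its stop and lifted clear. I handed the job in at about 12 s of the 51 s allowed, with the robot touching nothing.

- **Strap:** the tool stalled at x = 0.5566 m while the force rose to about 7 N. A camera check with the lever still up gave a swing of about 0.01 rad, which is within measuring error of home. In the last picture it still lies over the heel, touching the pin.
- **Lever:** it went rigid at about 26 N. The two cameras put it about 0.07 rad above level, against 0.05 rad when fully down.
- **Heel and bystanders:** by eye, the heel is still between its dowels and the other things are where they were. I did not measure these.
- **Disagreements:** the nut came out about 106 mm from my estimated stud position, where 100 mm was expected, so that estimate was probably off by about 5 mm. An upward force of about 5 N, which I did not explain, also appeared during the last push against the pin.

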